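# Sweep loose pipe plugs off the sorting tray into the stock bin

## Robot

A 6-joint arm with a two-finger parallel gripper is mounted at the origin on the work surface. World frame = base frame: x ahead of the robot, y to its left, z up, the work surface at z = 0. Lengths are in m, angles in rad, forces in N, time in s.
With the tool pointing down it reaches from about 0.35 to 0.975 m from the base axis. Payload 4.9 kg.
Tool frame: the origin (TCP) lies at the very end of the fingers, on their centre line; the grasp point (between the pads) lies 19 mm behind it (ctrl.grasp_offset is the distance from the TCP to the grasp point, in m); y points along the fingers, z is the direction in which the jaws open and shut, and the axes are right-handed (so a half turn about y gives the same grasp; the last joint's range is limited). The gripper opens to 85 mm and grips with 20 to 120 N. Pads are 22 mm wide; open, the fingers measure 114 mm over their backs; the gripper's body (76 mm by 85 mm) begins 54 mm behind the grasp point. The pads swing forward as they close: fully open they stand 13 mm farther back than shut.
Start: joints at [1.182, 0.053, 1.613, -0, 1.476, -0.119], TCP at [0.167, 0.602, 0.231] pointing down, gripper open.
Joint ranges: [-3.01, 3.01], [-1.01, 2.22], [0.06, 2.58], [-1.02, 4.17], [0.09, 2.62], [-3.14, 3.14]. Speed limits (rad/s): [2.57, 2.57, 3.14, 3.14, 3.14, 3.14].

## Interface

Orientations are given as a rotation vector (axis times angle).
In Python, from station import ctrl, eyes, finish_job, find_in, regions_of, pinpoint gives the robot as it stands.
- The arm moves only by the tool play_rows, never from a script. Its argument "moves" is a list of rows, each an object of numbers: "x", "y", "z": the shift along the world's x, y, z in cm; "turn": the turn about the world's z in degrees; "jaw": the finger opening in cm, from 0 to 8.54. A call has 1 to 8 rows; each row shifts and turns the commanded pose from where the row before left it; what a row does not reach is not made up. A row lasts 1/12 s, in which the tool goes at most 41.7 mm and 7.16 degrees, less where a joint would pass 70% of its speed; a pose out of reach is approached as far as the arm can. A call is refused whole if a number of a shift passes 4.17 or a number of a turn 7.16, either way. A call with a gripper value outside its range is refused whole. The fingers move at their own pace and stop on an object; "squeeze" is the grip in N (left out, the last holds). Time passes only in rows, so rows that do not move let the fingers close. It gives the time, the measured TCP pose, the force and the opening at its end, in the units of the state.
- ctrl.get_obs(): the state, without advancing time (a new reading comes with each control period).
- eyes.get_image(name): name is "side" or "top" or "wrist"; returns a dict with "img" (480x640x3 uint8, red, green, blue), "camera_matrix" (3x3 intrinsics, pixels), "D" ([k1, k2, p1, p2, k3] as OpenCV has them; the pictures are not rectified), "cam_to_world" (4x4, takes a point from camera to world coordinates). Camera axes: x right, y up, looking along -z (the intrinsics and any distortion apply to the point x, -y, -z); pixel columns grow to the right and rows downward; lengths in m; the calibration is good to about 2 mm. A picture is of the moment at which its call begins. There is no depth.
- finish_job(): hands the job in, once; it reports no verdict.
Trained networks look in the newest picture that a camera, given by its name, has taken for a name from the list of things; names that differ only in an ending like _2 or _b are one class to them, and where a whole thing is asked for, a point or a joint stands for the part that bears it (a point fixed in the world has none). Each returns a list of dicts, best first, with "score" (0 to 1); they miss things now and then, are a little off and sometimes report something else, mostly with a low value. They report only what shows in the picture. A call takes as long as a camera call. They do not tell look-alikes from the thing itself.
- find_in(camera, query): "point" ([column, row] in pixels, amid what is visible of it).
- regions_of(camera, query): "pixels" (480x640 bool, what is visible of it) and "point" ([column, row] in pixels, amid what is visible of it).
- pinpoint(camera, query): "point" ([column, row] in pixels: a listed point, or the origin of a listed thing).
The state is a dict: "t": time; "q": joint angles; "dq": joint speeds; "effort": joint torques, N m; "tool_pos": TCP position; "tool_rot": TCP orientation; "contact_force": force on the tool from outside, world axes, zero at the start; "wrist_torque": the same for the moment, N m; "opening": finger opening in m.
Only numpy, scipy, OpenCV 4.12 (cv2) and the standard library are available. Lean on these libraries where they do the work, as an engineer would, in place of code of your own. Each camera call takes 0.05 s, during which the arm holds its last target.

## Task

Sweep the three brass hexagon plugs with the fingertips across the sorting tray and over its open edge, so that all three drop into the low red bin that waits under that edge. Only push them along the deck, never pick them up or carry them; leave the tall round brass nipple standing where it is on the tray, leave the jar and the wrench beside the tray alone, and finish clear of everything.

Things in the scene. Friction and masses are not known exactly. Their poses are not given: they have to be found in the camera images.
- tray: fixed sorting tray, bare-metal deck 230 mm (its x) by 330 mm (its y) on a green frame. Origin: centre of footprint on the counter; deck top 60 mm above. Green lips 5 mm thick, 12 mm above the deck, on the +x, +y and -y sides. The -x side (towards the robot) is open: edge at tray x = -115 mm. Things on the deck start within tray x -15 to +40, y -122 to +122 mm, in four places across its width
- bin: fixed low red open bin, 125 mm (its x) by 250 mm (its y), 46 mm high, walls and floor 4 mm. Origin: centre of underside, on the counter; axes parallel to the tray's. Its +x wall is tucked 12 mm under the open edge, rim 14 mm below the deck top. Narrower than the tray, and up to 20 mm off its centre line: plugs pushed straight off near the tray's ends can miss it
- plug_a: brass pipe plug, loose, 50 to 100 g, on its hexagonal head with the thread up. Head 32 mm across flats, 37 mm across corners, 11 mm high; above it a solid round thread 26 mm in diameter; 24 mm tall in all. Origin: centre of its underside, z along the thread. Starts on the tray deck, any yaw, at least 40 mm from its neighbours (centre to centre). Slides when pushed
- plug_b: brass pipe plug, loose, 50 to 100 g, on its hexagonal head with the thread up. Head 32 mm across flats, 37 mm across corners, 11 mm high; above it a solid round thread 26 mm in diameter; 24 mm tall in all. Origin: centre of its underside, z along the thread. Starts on the tray deck, any yaw, at least 40 mm from its neighbours (centre to centre). Slides when pushed
- plug_c: brass pipe plug, loose, 50 to 100 g, on its hexagonal head with the thread up. Head 32 mm across flats, 37 mm across corners, 11 mm high; above it a solid round thread 26 mm in diameter; 24 mm tall in all. Origin: centre of its underside, z along the thread. Starts on the tray deck, any yaw, at least 40 mm from its neighbours (centre to centre). Slides when pushed
- nipple: bystander: brass pipe nipple, loose, 120 g, a round tube 33 mm in diameter and 52 mm tall, with an open bore 23 mm wide seen from above, standing upright on the tray among the plugs, in any of the four places. Origin: centre of its underside. To be left standing where it is
- jar: bystander: jar of sealing paste, 60 mm diameter, 85 mm tall, standing loose on the counter off the tray's +y end. Origin: centre of its underside. Leave alone
- wrench: bystander: steel wrench lying loose on the counter off the tray's -y end, some 180 mm long and about 8 mm high, its x along its length and roughly along the tray's x. Origin: near its middle, underside. Leave alone
Not all that is in view belongs to the job. Leave any green look-alike of the plug_a alone.

How it is judged:
By the outcome, as a careful person would: the job done as asked, in the order asked, and still so for the second after the job is handed in, with the robot touching nothing.
It also fails if it takes over 61 s, if anything falls off the work surface, if the arm or the gripper's body presses on something with over 40 N, if the wrist force passes 120 N, or if a joint passes its speed limit or range.

## Working session

There is one attempt and no reset: what is moved stays moved. The work goes in short steps, Python scripts to look and compute and a tool call to move; the robot and the scene stay as the last step left them, time stands still between calls to the robot, and variables do not carry over. Pictures are saved under pics/ and viewed, and the job is handed in when it is done.

Besides the shell and the picture viewer there is one more tool, called by a JSON object that holds its "fn" and its "kwargs", one argument or row to a line. play_rows: Moves the arm, as the interface text tells. Its arguments: {"type":"object","properties":{"moves":{"type":"array"},"squeeze":{"type":"number"}},"required":["moves"]}

```bash
mkdir -p pics; ls; python3 - <<'E'
from station import ctrl, eyes
import cv2
for n in ["top","side"]:
    d=eyes.get_image(n); cv2.imwrite(f"pics/{n}0.png",d["img"][:,:,::-1]); print(n,d["camera_matrix"],d["D"],d["cam_to_world"])
print(ctrl.get_obs())
E
```

```text
pics
top [[527.3663684    0.         316.09010229]
 [  0.         527.3663684  234.55319742]
 [  0.           0.           1.        ]] [-0.01789917  0.          0.          0.          0.        ] [[-0.02133042  0.99902736 -0.03859207  0.51331753]
 [-0.99968144 -0.0218335  -0.01266179 -0.00812123]
 [-0.01349207  0.0383097   0.99917483  1.0940472 ]
 [ 0.          0.          0.          1.        ]]
side [[456.53071455   0.         318.58827702]
 [  0.         456.53071455 235.74546531]
 [  0.           0.           1.        ]] [0.03242053 0.         0.         0.         0.        ] [[-0.95650397  0.13561277 -0.25828149  0.36092851]
 [-0.2914336  -0.48339401  0.82546756  0.59253408]
 [-0.01290778  0.8648349   0.5018904   0.43860914]
 [ 0.          0.          0.          1.        ]]
{'t': 0.1, 'q': array([ 1.18196571e+00,  5.33044752e-02,  1.61417459e+00, -4.73084257e-06,
        1.47599091e+00, -1.18998926e-01]), 'dq': array([ 6.79248329e-08,  8.07087387e-04, -1.88989731e-03,  7.07878104e-04,
       -6.36649756e-04,  7.27918131e-04]), 'effort': array([-2.28674274e-06, -3.94902420e+01, -3.71363819e+01, -1.42423009e-04,
        3.92306509e-03, -1.29349382e-05]), 'tool_pos': array([0.1663888 , 0.60185466, 0.23016681]), 'tool_rot': array([-1.56221912,  0.21222937, -0.21149377]), 'contact_force': array([ 0.04118515,  0.32493881, -0.34028206]), 'wrist_torque': array([ 0.01965561, -0.01430767,  0.00014468]), 'opening': 0.085639232020904}
```

View pics/top0.png

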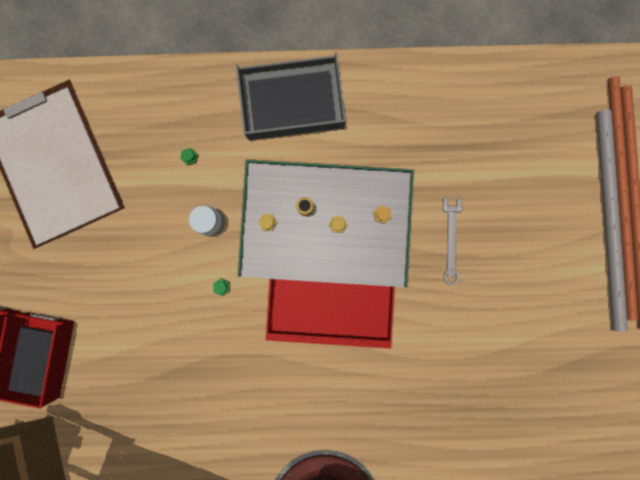

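View pics/side0.png

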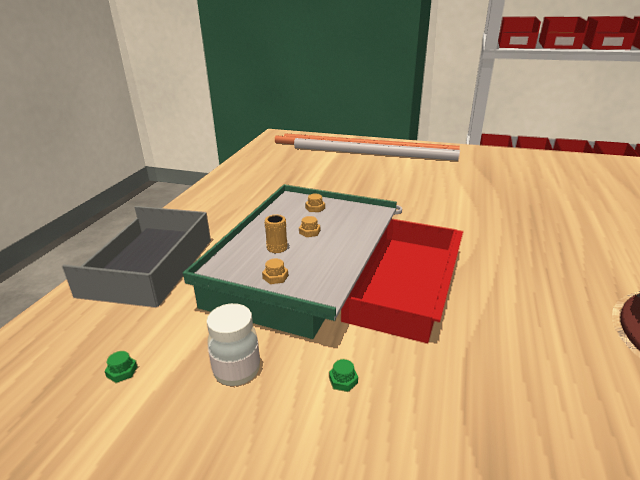

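The top view shows three brass plugs on the deck at (267,222), (338,225) and (383,214), and the hollow nipple at (305,206). The green look-alikes at (189,156) and (221,287) are on the counter. I'll confirm this in a crop and measure.

```bash
cat > h.py <<'E'
import numpy as np, cv2
from station import ctrl, eyes, find_in, regions_of, pinpoint
def ray(d,p):
    u=cv2.undistortPoints(np.array([[p]],float),d["camera_matrix"],np.array(d["D"]))[0,0]
    T=d["cam_to_world"]; return T[:3,3],T[:3,:3]@np.array([u[0],-u[1],-1.])
def at(d,p,z):
    o,r=ray(d,p); return o+r*(z-o[2])/r[2]
E
python3 - <<'E'
from h import *
d=eyes.get_image("top")
im=d["img"][:,:,::-1]
cv2.imwrite("pics/crop1.png",cv2.resize(im[150:355,225:465],None,fx=3.0,fy=2.9,interpolation=cv2.INTER_CUBIC)[:600])
for q,z in [("plug_a",.06),("nipple",.06),("tray",0),("bin",0),("jar",0),("wrench",0)]:
    for r in pinpoint("top",q)[:6]: print("pin",q,np.round(r["point"],1),round(r["score"],2),np.round(at(d,r["point"],z),4)[:2])
for q,z in [("plug_a",.075),("nipple",.112)]:
    for r in regions_of("top",q)[:6]:
        print("reg",q,np.round(r["point"],1),round(r["score"],2),np.round(at(d,r["point"],z),4)[:2])
for q,z in [("tray",.06),("bin",.046)]:
    r=regions_of("top",q)[0]
    c=max(cv2.findContours(r["pixels"].astype(np.uint8),0,2)[0],key=cv2.contourArea)
    b=cv2.minAreaRect(c); bp=cv2.boxPoints(b); print(q,r["score"],bp.round(1).tolist(),[at(d,p,z)[:2].round(4).tolist() for p in bp])
# deck corners by eye
d2=eyes.get_image("side")
for q in ["plug_a","nipple"]:
    for r in pinpoint("side",q)[:6]: print("side",q,np.round(r["point"],1),round(r["score"],2),np.round(at(d2,r["point"],.06),4)[:2])
E
```

```text
pin plug_a [337.3 223.6] 0.79 [ 0.5739 -0.0371]
pin plug_a [218.1 285.8] 0.79 [0.4569 0.1993]
pin plug_a [383.8 213.1] 0.76 [ 0.5925 -0.1288]
pin plug_a [190.2 158.1] 0.56 [0.7104 0.2513]
pin plug_a [268.4 223.3] 0.53 [0.5774 0.0983]
pin nipple [308.1 209.8] 0.56 [0.6023 0.0197]
pin tray [324.3 225.6] 0.78 [ 0.5738 -0.0117]
pin bin [332.3 306. ] 0.69 [ 0.4072 -0.0246]
pin jar [211.7 220.7] 0.88 [0.5892 0.2228]
pin wrench [451.2 238.8] 0.76 [ 0.5407 -0.2738]
pin wrench [332. 305.] 0.35 [ 0.4093 -0.024 ]
reg plug_a [225.5 285.9] 0.74 [0.4572 0.182 ]
reg plug_a [266.3 225.1] 0.73 [0.5731 0.1009]
reg plug_a [381.8 214.8] 0.65 [ 0.5881 -0.1231]
reg plug_a [337.8 223.1] 0.58 [ 0.5739 -0.0377]
reg plug_a [187.9 160. ] 0.51 [0.7039 0.2521]
reg nipple [303.6 205.6] 0.8 [0.6059 0.0265]
tray 0.66 [[237.39999389648438, 276.6000061035156], [244.6999969482422, 158.39999389648438], [415.29998779296875, 168.89999389648438], [408.0, 287.20001220703125]] [[0.4741, 0.1611], [0.7071, 0.1429], [0.6782, -0.193], [0.4466, -0.1721]]
bin 0.92 [[265.0, 341.6000061035156], [268.8999938964844, 277.3999938964844], [396.20001220703125, 285.0], [392.29998779296875, 349.20001220703125]] [[0.3442, 0.1107], [0.4707, 0.1008], [0.4504, -0.1512], [0.3243, -0.1403]]
side plug_a [341.3 381. ] 0.88 [0.4427 0.2579]
side plug_a [316.1 209.3] 0.81 [ 0.5884 -0.1215]
side plug_a [124.6 373.9] 0.8 [0.6717 0.3132]
side plug_a [305.9 234.9] 0.68 [ 0.5769 -0.0272]
side plug_a [274.9 276.9] 0.63 [0.5818 0.0991]
side nipple [277.5 246. ] 0.56 [0.6094 0.0187]
```

View pics/crop1.png

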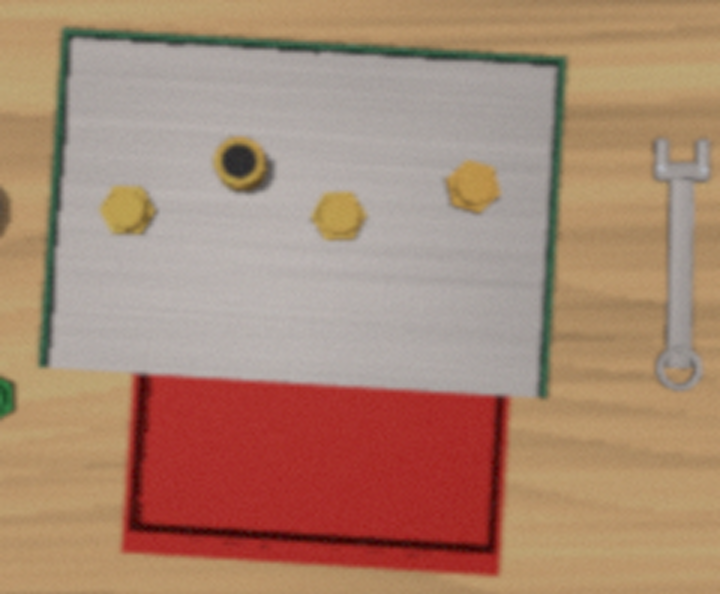

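The crop confirms it. The three brass hex heads with solid round tops are the plugs, and the one with the dark bore is the nipple, which stays. I'll refine the positions by colour centroid and work in the tray frame.

```bash
python3 - <<'E'
from h import *
from scipy.spatial.transform import Rotation as R
d=eyes.get_image("top"); im=d["img"]
hsv=cv2.cvtColor(im,cv2.COLOR_RGB2HSV)
px=lambda u,v:(225+u/3,150+v/2.9)
# deck corners near edge (deck z .06), lips outer top z .072
A=at(d,px(45,367),.066);B=at(d,px(546,396),.066);C=at(d,px(65,30),.072);D=at(d,px(565,58),.072)
for p in (A,B,C,D): print(p[:2].round(4))
dy=(A-B)[:2];dy2=(C-D)[:2]; print(np.linalg.norm(dy),np.linalg.norm(dy2),np.degrees(np.arctan2(-dy[0],dy[1])),np.degrees(np.arctan2(-dy2[0],dy2[1])),np.degrees(np.arctan2((C-A)[1],(C-A)[0])),np.degrees(np.arctan2((D-B)[1],(D-B)[0])))
th=np.mean([np.arctan2(-dy[0],dy[1]),np.arctan2(-dy2[0],dy2[1])])
ex=np.array([np.cos(th),np.sin(th)]);ey=np.array([-ex[1],ex[0]])
mid=(A+B)[:2]/2; ctr=mid+ex*.115; ctr2=(C+D)[:2]/2-ex*.115
print("yaw",np.degrees(th),"ctr",ctr,ctr2); ctr=(ctr+ctr2)/2
T=lambda p:np.array([(p[:2]-ctr)@ex,(p[:2]-ctr)@ey])*1e3
for q in [(134,375),(509,397),(122,551),(498,574)]:
    print("bin corner tray mm",T(at(d,px(*q),.046)).round(1))
for n,q,z in [("P1",(267,222),.076),("P2",(338,225),.076),("P3",(383,214),.076),("N",(305,206),.112)]:
    x,y=q; w=hsv[y-14:y+15,x-14:x+15]; m=(w[...,1]>110)&(w[...,0]>8)&(w[...,0]<35)
    if n=="N": m|=w[...,2]<70
    ys,xs=np.nonzero(m); p=(x-14+xs.mean(),y-14+ys.mean()); W=at(d,p,z)
    print(n,m.sum(),np.round(p,1),W[:2].round(4),T(W).round(1))
o=ctrl.get_obs(); M=R.from_rotvec(o["tool_rot"]).as_matrix(); print(M.round(3),o["tool_pos"])
E
```

```text
[0.4743 0.155 ]
[ 0.4482 -0.1693]
[0.7009 0.1374]
[ 0.6743 -0.187 ]
0.32537019357820685 0.32554089577157896 -4.604915974352496 -4.684626154425813 -4.432043550865354 -4.4747433950537125
yaw -4.644771064389154 ctr [ 0.57589758 -0.01647903] [ 0.57298957 -0.01548189]
bin corner tray mm [-116.5  106.1]
bin corner tray mm [-116.5 -142. ]
bin corner tray mm [-236.6  106.5]
bin corner tray mm [-236.8 -141.4]
P1 204 [267.1 222.1] [0.5789 0.0991] [ -4.9 115.1]
P2 194 [337.4 224.1] [ 0.572  -0.0369] [ -0.7 -21.1]
P3 210 [382.3 213.9] [ 0.5898 -0.1239] [  24.  -106.3]
N 212 [305.  206.2] [0.6048 0.024 ] [27.  42.3]
[[ 0.964  0.     0.267]
 [-0.267  0.     0.964]
 [ 0.    -1.     0.   ]] [0.16658461 0.60236829 0.23135529]
```

{"fn": "play_rows", "kwargs": {
  "moves": [
    {"x": 2.6,"y": -2.9,"turn": 4.1,"jaw": 1.0},
    {"x": 2.6,"y": -2.9,"turn": 4.1,"jaw": 1.0},
    {"x": 2.6,"y": -2.9,"turn": 4.1,"jaw": 1.0},
    {"x": 2.6,"y": -2.9,"turn": 4.1,"jaw": 1.0},
    {"x": 2.6,"y": -2.9,"turn": 4.1,"jaw": 1.0},
    {"x": 2.6,"y": -2.9,"turn": 4.1,"jaw": 1.0},
    {"x": 2.6,"y": -2.9,"turn": 4.1,"jaw": 1.0},
    {"x": 2.6,"y": -2.9,"turn": 4.1,"jaw": 1.0}
  ]
}}

```text
invalid input
```

{"fn": "play_rows", "kwargs": {
  "moves": [
    {"x": 2.6,"y": -2.9},
    {"x": 2.6,"y": -2.9},
    {"x": 2.6,"y": -2.9},
    {"x": 2.6,"y": -2.9},
    {"x": 2.6,"y": -2.9},
    {"x": 2.6,"y": -2.9},
    {"x": 2.6,"y": -2.9},
    {"x": 2.6,"y": -2.9}
  ]
}}

```text
invalid input
```

{"fn": "play_rows", "kwargs": {
  "moves": [
    {"x": 1.6,"y": -1.4,"z": -2.0},
    {"x": 1.6,"y": -1.4,"z": -2.0},
    {"z": -2.0},
    {"z": -2.0},
    {}
  ]
}}

```text
invalid input
```

{"fn": "play_rows", "kwargs": {
  "moves": [
    {"x": 2.6,"y": -2.9,"z": 0,"turn": 4.1,"jaw": 1.0},
    {"x": 2.6,"y": -2.9,"z": 0,"turn": 4.1,"jaw": 1.0}
  ]
}}

```text
t: 1.02
tool_pos: [0.2181, 0.5444, 0.2311]
tool_rot: [-1.569, 0.094, -0.094]
contact_force: [1.2, -0.3, -0.6]
opening: 0.064
```

{"fn": "play_rows", "kwargs": {
  "moves": [
    {"x": 2.7,"y": -2.95,"z": 0,"turn": 3.1,"jaw": 1.0},
    {"x": 2.7,"y": -2.95,"z": 0,"turn": 3.1,"jaw": 1.0},
    {"x": 2.7,"y": -2.95,"z": 0,"turn": 3.1,"jaw": 1.0},
    {"x": 2.7,"y": -2.95,"z": 0,"turn": 3.1,"jaw": 1.0},
    {"x": 2.7,"y": -2.95,"z": 0,"turn": 3.1,"jaw": 1.0},
    {"x": 2.7,"y": -2.95,"z": 0,"turn": 3.1,"jaw": 1.0},
    {"x": 2.7,"y": -2.95,"z": 0,"turn": 3.1,"jaw": 1.0},
    {"x": 2.7,"y": -2.95,"z": 0,"turn": 3.1,"jaw": 1.0}
  ]
}}

```text
t: 1.68
tool_pos: [0.4356, 0.3068, 0.2317]
tool_rot: [-1.557, -0.243, 0.242]
contact_force: [0.6, -0.0, -0.0]
opening: 0.0099
```

{"fn": "play_rows", "kwargs": {
  "moves": [
    {"x": 2.7,"y": -2.95,"z": 0,"turn": 0,"jaw": 1.0},
    {"x": 2.7,"y": -2.95,"z": 0,"turn": 0,"jaw": 1.0},
    {"x": 2.7,"y": -2.95,"z": -1,"turn": 0,"jaw": 1.0},
    {"x": 2.7,"y": -2.95,"z": -2,"turn": 0,"jaw": 1.0},
    {"x": 2.7,"y": -2.95,"z": -2,"turn": 0,"jaw": 1.0},
    {"x": 2.7,"y": -2.95,"z": -2,"turn": 0,"jaw": 1.0},
    {"x": 0,"y": 0,"z": -2,"turn": 0,"jaw": 1.0},
    {"x": 0,"y": 0,"z": 0,"turn": 0,"jaw": 1.0}
  ]
}}

```text
t: 2.35
tool_pos: [0.5892, 0.1353, 0.1402]
tool_rot: [-1.557, -0.231, 0.244]
contact_force: [-1.5, -0.5, -0.7]
opening: 0.0101
```

{"fn": "play_rows", "kwargs": {
  "moves": [
    {"x": 1.3,"y": -1.3,"z": -1.0,"turn": 0,"jaw": 1.0},
    {"x": 1.3,"y": -1.2,"z": -1.0,"turn": 0,"jaw": 1.0},
    {"x": 0,"y": 0,"z": -1.0,"turn": 0,"jaw": 1.0},
    {"x": 0,"y": 0,"z": 0,"turn": 0,"jaw": 1.0}
  ]
}}

```text
t: 2.68
tool_pos: [0.6157, 0.1129, 0.1138]
tool_rot: [-1.557, -0.238, 0.243]
contact_force: [-1.1, 0.2, -1.5]
opening: 0.0103
```

```bash
cat > look.py <<'E'
import sys
from h import *
n=sys.argv[1]
a=eyes.get_image("top")["img"][150:355,225:465]; b=eyes.get_image("side")["img"]
cv2.imwrite(f"pics/{n}.png",np.hstack([cv2.resize(a,(400,342)),cv2.resize(b[150:400,140:490],(400,342)) ])[:,:,::-1])
o=ctrl.get_obs(); p=o["tool_pos"]; c=np.array([.5744,-.016]);t=np.radians(-4.64)
ex=np.array([np.cos(t),np.sin(t)]);ey=np.array([-ex[1],ex[0]])
print(o["t"],p.round(4),"tray mm",((p[:2]-c)@ex*1e3).round(1),((p[:2]-c)@ey*1e3).round(1),o["contact_force"].round(1),o["opening"])
E
python3 look.py l1
```

```text
2.7833 [0.6162 0.1134 0.1155] tray mm 31.2 132.4 [ 0.7 -0.5 -0.3] 0.00973125896564276
```

View pics/l1.png

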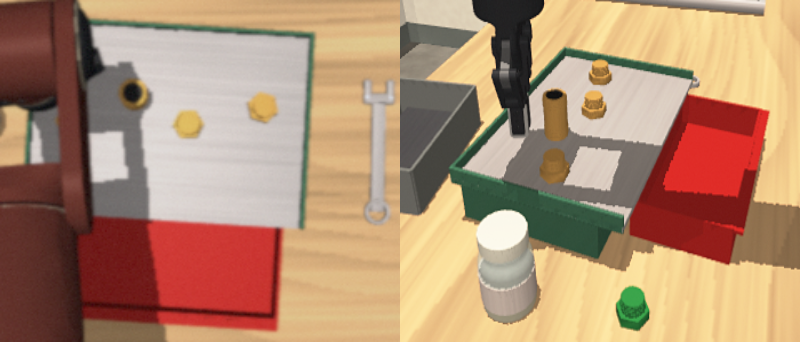

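The arm hides the plug in the top view. The side view (right half) shows the fingertips above the deck behind plug P1, clear of the lip and the nipple. I'll descend.

{"fn": "play_rows", "kwargs": {
  "moves": [
    {"x": 0,"y": -0.4,"z": -1.5,"turn": 0,"jaw": 1.0},
    {"x": 0,"y": 0,"z": -1.5,"turn": 0,"jaw": 1.0},
    {"x": 0,"y": 0,"z": -1.5,"turn": 0,"jaw": 1.0},
    {"x": 0,"y": 0,"z": -0.4,"turn": 0,"jaw": 1.0},
    {"x": 0,"y": 0,"z": 0,"turn": 0,"jaw": 1.0},
    {"x": 0,"y": 0,"z": 0,"turn": 0,"jaw": 1.0}
  ]
}}

```text
t: 3.28
tool_pos: [0.6173, 0.109, 0.0675]
tool_rot: [-1.557, -0.242, 0.24]
contact_force: [0.7, 0.0, 0.6]
opening: 0.0101
```

```bash
python3 look.py l2
```

```text
3.3833 [0.6179 0.1088 0.0681] tray mm 33.3 127.9 [ 0.9 -0.1 -0.3] 0.01000085460553359
```

View pics/l2.png

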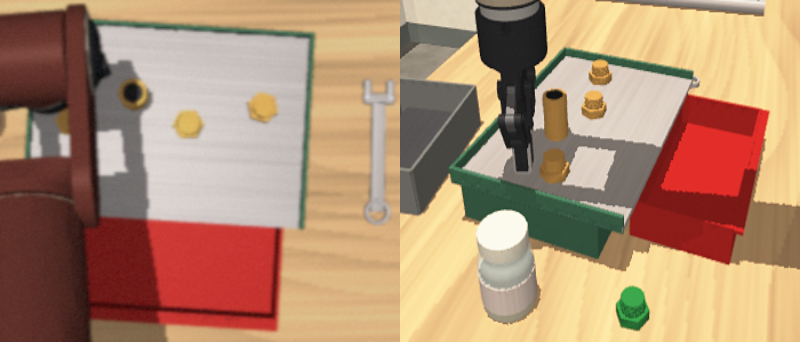

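The fingertips are down behind P1. I'll push toward the robot and inward.

{"fn": "play_rows", "kwargs": {
  "moves": [
    {"x": -0.5,"y": -0.15,"z": -0.2,"turn": 0,"jaw": 1.0},
    {"x": -0.8,"y": -0.25,"z": 0,"turn": 0,"jaw": 1.0},
    {"x": -0.8,"y": -0.25,"z": 0,"turn": 0,"jaw": 1.0},
    {"x": -0.8,"y": -0.25,"z": 0,"turn": 0,"jaw": 1.0},
    {"x": -0.8,"y": -0.25,"z": 0,"turn": 0,"jaw": 1.0},
    {"x": -0.8,"y": -0.25,"z": 0,"turn": 0,"jaw": 1.0},
    {"x": -0.8,"y": -0.25,"z": 0,"turn": 0,"jaw": 1.0}
  ]
}}

```text
t: 3.97
tool_pos: [0.5632, 0.0916, 0.0645]
tool_rot: [-1.557, -0.24, 0.24]
contact_force: [1.2, 0.0, 0.7]
opening: 0.0096
```

```bash
python3 look.py l3
```

```text
4.0667 [0.5624 0.0915 0.064 ] tray mm -20.7 106.2 [ 0.6  0.8 -0.1] 0.010187007628303107
```

View pics/l3.png

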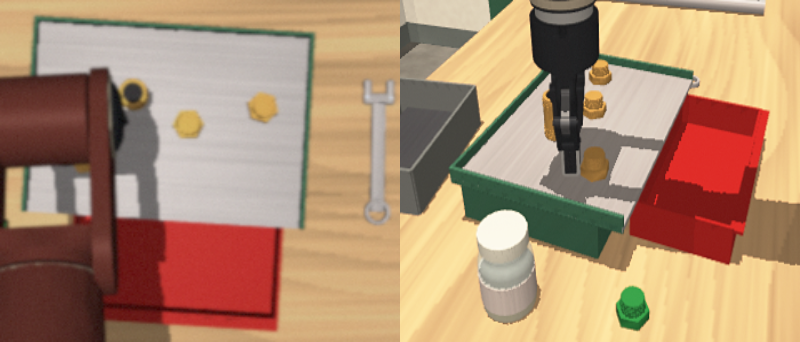

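```bash
cat > plugs.py <<'E'
from h import *
c=np.array([.5744,-.016]);t=np.radians(-4.64)
ex=np.array([np.cos(t),np.sin(t)]);ey=np.array([-ex[1],ex[0]])
for cam in ["side","top"]:
    d=eyes.get_image(cam)
    for q in ["plug_a","nipple"]:
        for r in pinpoint(cam,q)[:6]:
            if r["score"]<.3: continue
            p=at(d,r["point"],.06)[:2]; print(cam,q,round(r["score"],2),np.round(r["point"]),"tray",((p-c)@ex*1e3).round(),((p-c)@ey*1e3).round())
E
python3 plugs.py
```

```text
side plug_a 0.72 [124. 373.] tray 72.0 335.0
side plug_a 0.69 [314. 208.] tray 28.0 -108.0
side plug_a 0.62 [310. 234.] tray -3.0 -16.0
side plug_a 0.62 [337. 379.] tray -148.0 261.0
side plug_a 0.61 [311. 278.] tray -52.0 100.0
side nipple 0.8 [280. 244.] tray 30.0 32.0
side nipple 0.61 [318. 208.] tray 22.0 -109.0
top plug_a 0.68 [190. 160.] tray 110.0 278.0
top plug_a 0.65 [339. 222.] tray 4.0 -24.0
top plug_a 0.58 [274. 246.] tray -51.0 99.0
top plug_a 0.48 [380. 217.] tray 19.0 -105.0
top nipple 0.57 [303. 210.] tray 24.0 48.0
```

{"fn": "play_rows", "kwargs": {
  "moves": [
    {"x": -0.8,"y": -0.3,"z": 0.1,"turn": 0,"jaw": 1.0},
    {"x": -0.8,"y": -0.3,"z": 0,"turn": 0,"jaw": 1.0},
    {"x": -0.8,"y": -0.3,"z": 0,"turn": 0,"jaw": 1.0},
    {"x": -0.8,"y": -0.3,"z": 0,"turn": 0,"jaw": 1.0},
    {"x": -0.8,"y": -0.3,"z": 0,"turn": 0,"jaw": 1.0},
    {"x": -0.8,"y": -0.3,"z": 0,"turn": 0,"jaw": 1.0},
    {"x": -0.8,"y": -0.3,"z": 0,"turn": 0,"jaw": 1.0},
    {"x": -0.8,"y": -0.3,"z": 0,"turn": 0,"jaw": 1.0}
  ]
}}

```text
t: 5.03
tool_pos: [0.4992, 0.0676, 0.0655]
tool_rot: [-1.557, -0.24, 0.24]
contact_force: [0.9, 0.8, 0.1]
opening: 0.0102
```

```bash
python3 look.py l4
```

```text
5.1333 [0.4984 0.0675 0.0649] tray mm -82.5 77.1 [ 0.1 -0.1  0.3] 0.010040089645470778
```

View pics/l4.png

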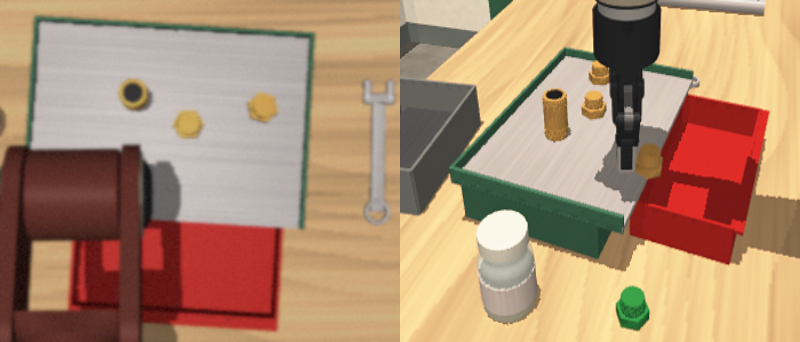

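The plug is at the edge, ahead of the fingers. I'll push on over.

{"fn": "play_rows", "kwargs": {
  "moves": [
    {"x": -0.8,"y": -0.2,"z": 0,"turn": 0,"jaw": 1.0},
    {"x": -0.8,"y": -0.2,"z": 0,"turn": 0,"jaw": 1.0},
    {"x": -0.8,"y": -0.2,"z": 0,"turn": 0,"jaw": 1.0},
    {"x": -0.8,"y": -0.2,"z": 0,"turn": 0,"jaw": 1.0},
    {"x": -0.8,"y": -0.2,"z": 0,"turn": 0,"jaw": 1.0},
    {"x": 0,"y": 0,"z": 0,"turn": 0,"jaw": 1.0}
  ]
}}

```text
t: 5.63
tool_pos: [0.4582, 0.0577, 0.0648]
tool_rot: [-1.557, -0.239, 0.241]
contact_force: [-0.5, 1.0, -0.1]
opening: 0.01
```

```bash
python3 look.py l5
```

```text
5.7333 [0.4598 0.0578 0.0654] tray mm -120.2 64.3 [-0.4  0.3 -0.3] 0.009939173711905964
```

View pics/l5.png

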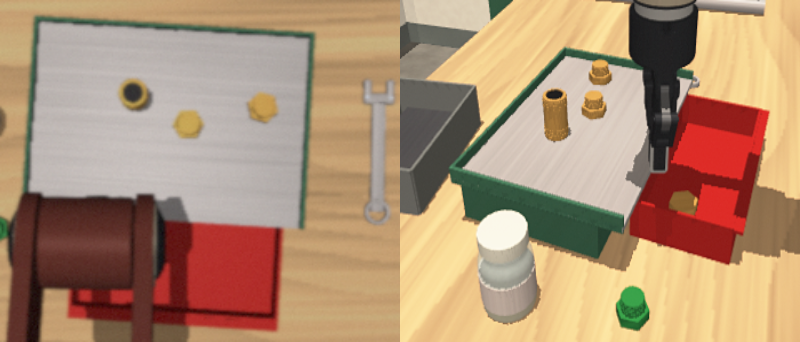

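P1 lies in the bin (side view, about (683,202)). P2 is next: I'll rise, square up and go behind it.

{"fn": "play_rows", "kwargs": {
  "moves": [
    {"x": 0,"y": 0,"z": 3.5,"turn": 0,"jaw": 1.0},
    {"x": 0,"y": -1.5,"z": 3.5,"turn": -5.5,"jaw": 1.0},
    {"x": 1.5,"y": -2.0,"z": 1.0,"turn": -5.5,"jaw": 1.0},
    {"x": 3.5,"y": -2.0,"z": 0,"turn": -5.5,"jaw": 1.0},
    {"x": 3.5,"y": -2.0,"z": 0,"turn": -5.5,"jaw": 1.0},
    {"x": 3.5,"y": -2.0,"z": 0,"turn": 0,"jaw": 1.0},
    {"x": 3.0,"y": -0.3,"z": 0,"turn": 0,"jaw": 1.0},
    {"x": 0,"y": 0,"z": 0,"turn": 0,"jaw": 1.0}
  ]
}}

```text
t: 6.4
tool_pos: [0.6145, -0.042, 0.1449]
tool_rot: [-1.57, 0.061, -0.064]
contact_force: [-1.4, 0.5, -0.2]
opening: 0.0095
```

```bash
python3 look.py l6; python3 plugs.py
```

```text
6.5 [ 0.6106 -0.0404  0.1446] tray mm 38.1 -21.3 [-0.4  0.4  0.4] 0.01001945845896316
side plug_a 0.8 [316. 208.] tray 24.0 -110.0
side plug_a 0.64 [389. 297.] tray -166.0 104.0
side plug_a 0.63 [341. 381.] tray -153.0 262.0
side plug_a 0.56 [124. 373.] tray 71.0 335.0
side plug_a 0.55 [309. 232.] tray 3.0 -23.0
side nipple 0.6 [277. 247.] tray 31.0 40.0
side nipple 0.3 [316. 208.] tray 23.0 -107.0
top plug_a 0.75 [189. 159.] tray 113.0 280.0
top plug_a 0.6 [335. 223.] tray 2.0 -17.0
top plug_a 0.38 [291. 302.] tray -157.0 60.0
top nipple 0.4 [304. 207.] tray 30.0 47.0
```

View pics/l6.png

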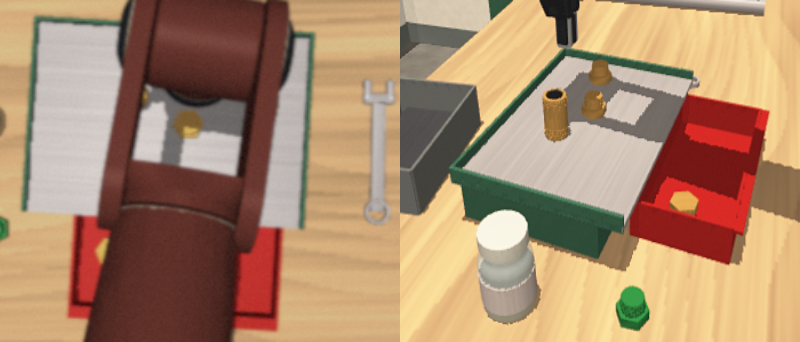

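Nipple unmoved, P1 in the bin, tool behind P2. I'll descend and push.

{"fn": "play_rows", "kwargs": {
  "moves": [
    {"x": 0.2,"y": 0,"z": -2.5,"turn": 0,"jaw": 1.0},
    {"x": 0,"y": 0,"z": -2.5,"turn": 0,"jaw": 1.0},
    {"x": 0,"y": 0,"z": -2.0,"turn": 0,"jaw": 1.0},
    {"x": 0,"y": 0,"z": -0.8,"turn": 0,"jaw": 1.0},
    {"x": 0,"y": 0,"z": 0,"turn": 0,"jaw": 1.0},
    {"x": 0,"y": 0,"z": 0,"turn": 0,"jaw": 1.0}
  ]
}}

```text
t: 7.3
tool_pos: [0.612, -0.04, 0.0679]
tool_rot: [-1.57, 0.061, -0.061]
contact_force: [0.7, 0.1, -0.4]
opening: 0.01
```

```bash
python3 look.py l7
```

```text
7.4 [ 0.6133 -0.0403  0.0695] tray mm 40.7 -21.0 [-0.5  0.  -0.1] 0.010199251548241098
```

View pics/l7.png

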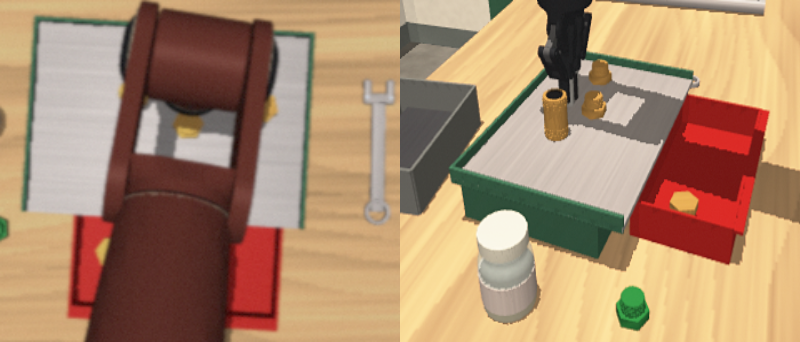

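{"fn": "play_rows", "kwargs": {
  "moves": [
    {"x": -0.5,"y": 0.04,"z": -0.3,"turn": 0,"jaw": 1.0},
    {"x": -0.8,"y": 0.07,"z": 0,"turn": 0,"jaw": 1.0},
    {"x": -0.9,"y": 0.07,"z": 0,"turn": 0,"jaw": 1.0},
    {"x": -0.9,"y": 0.07,"z": 0,"turn": 0,"jaw": 1.0},
    {"x": -0.9,"y": 0.07,"z": 0,"turn": 0,"jaw": 1.0},
    {"x": -0.9,"y": 0.07,"z": 0,"turn": 0,"jaw": 1.0},
    {"x": -0.9,"y": 0.07,"z": 0,"turn": 0,"jaw": 1.0},
    {"x": -0.9,"y": 0.07,"z": 0,"turn": 0,"jaw": 1.0}
  ]
}}

```text
t: 8.07
tool_pos: [0.5441, -0.0347, 0.0645]
tool_rot: [-1.57, 0.061, -0.061]
contact_force: [-0.3, -0.3, -0.6]
opening: 0.0099
```

```bash
python3 look.py l8; python3 plugs.py
```

```text
8.1667 [ 0.5432 -0.0345  0.0639] tray mm -29.6 -21.0 [-0.3  0.3 -0.4] 0.010095962065643463
side plug_a 0.84 [123. 374.] tray 72.0 336.0
side plug_a 0.68 [340. 240.] tray -56.0 -15.0
side plug_a 0.66 [342. 380.] tray -154.0 260.0
side plug_a 0.58 [386. 298.] tray -162.0 106.0
side nipple 0.7 [278. 246.] tray 31.0 37.0
top plug_a 0.73 [191. 160.] tray 109.0 275.0
top plug_a 0.67 [381. 218.] tray 17.0 -106.0
top plug_a 0.58 [222. 287.] tray -137.0 196.0
top plug_a 0.48 [290. 302.] tray -158.0 62.0
top plug_a 0.41 [336. 252.] tray -55.0 -21.0
top nipple 0.58 [308. 205.] tray 34.0 40.0
```

View pics/l8.png

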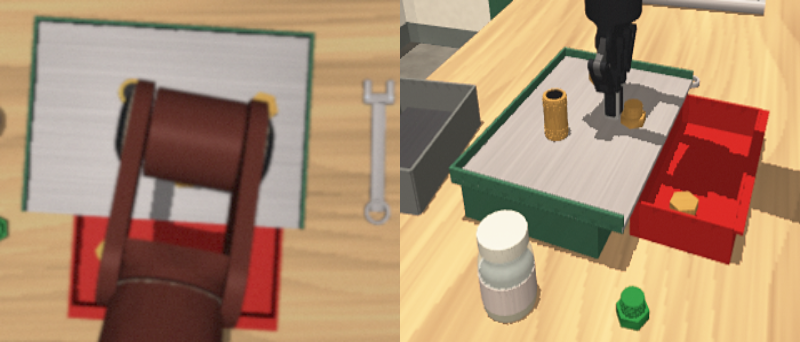

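P2 is cradled and moving straight, so I'll continue over the edge.

{"fn": "play_rows", "kwargs": {
  "moves": [
    {"x": -0.9,"y": 0.07,"z": 0.1,"turn": 0,"jaw": 1.0},
    {"x": -0.9,"y": 0.07,"z": 0,"turn": 0,"jaw": 1.0},
    {"x": -0.9,"y": 0.07,"z": 0,"turn": 0,"jaw": 1.0},
    {"x": -0.9,"y": 0.07,"z": 0,"turn": 0,"jaw": 1.0},
    {"x": -0.9,"y": 0.07,"z": 0,"turn": 0,"jaw": 1.0},
    {"x": -0.9,"y": 0.07,"z": 0,"turn": 0,"jaw": 1.0},
    {"x": -0.9,"y": 0.07,"z": 0,"turn": 0,"jaw": 1.0},
    {"x": -0.9,"y": 0.07,"z": 0,"turn": 0,"jaw": 1.0}
  ]
}}

```text
t: 9.13
tool_pos: [0.4718, -0.0291, 0.0653]
tool_rot: [-1.57, 0.062, -0.061]
contact_force: [-0.6, 0.0, 0.0]
opening: 0.01
```

{"fn": "play_rows", "kwargs": {
  "moves": [
    {"x": -0.9,"y": 0.07,"z": 0,"turn": 0,"jaw": 1.0},
    {"x": -0.9,"y": 0.07,"z": 0,"turn": 0,"jaw": 1.0},
    {"x": 0,"y": 0,"z": 0,"turn": 0,"jaw": 1.0},
    {"x": 0,"y": 0,"z": 0,"turn": 0,"jaw": 1.0}
  ]
}}

```text
t: 9.47
tool_pos: [0.4546, -0.0278, 0.0653]
tool_rot: [-1.57, 0.061, -0.061]
contact_force: [-0.3, -0.1, -0.0]
opening: 0.0098
```

```bash
python3 look.py l9; python3 plugs.py
```

```text
9.5667 [ 0.4554 -0.0279  0.0656] tray mm -117.7 -21.5 [-0.3 -0.3 -0.3] 0.010111624393265397
side plug_a 0.83 [318. 210.] tray 19.0 -104.0
side plug_a 0.81 [386. 296.] tray -161.0 102.0
side plug_a 0.77 [341. 381.] tray -153.0 263.0
side plug_a 0.65 [122. 373.] tray 74.0 336.0
side plug_a 0.62 [402. 268.] tray -167.0 30.0
side nipple 0.74 [280. 248.] tray 26.0 41.0
top plug_a 0.75 [380. 213.] tray 27.0 -104.0
top plug_a 0.67 [190. 157.] tray 115.0 279.0
top plug_a 0.51 [220. 288.] tray -138.0 200.0
top plug_a 0.45 [290. 304.] tray -161.0 61.0
top nipple 0.82 [304. 205.] tray 34.0 47.0
```

View pics/l9.png

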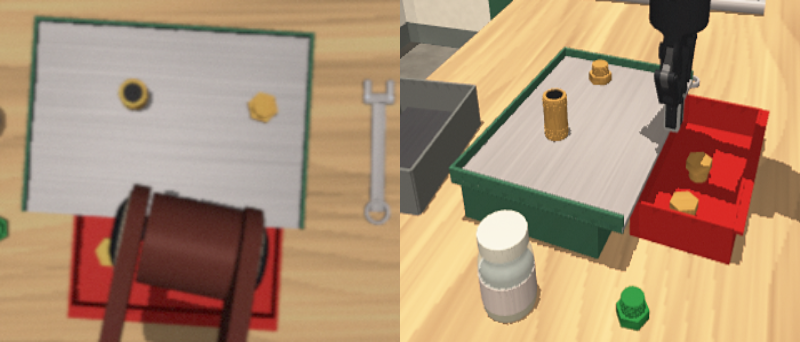

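P2 is in the bin too. Now P3 at tray (24,-106), pushed slightly inward.

{"fn": "play_rows", "kwargs": {
  "moves": [
    {"x": 0,"y": 0,"z": 3.5,"turn": 0,"jaw": 1.0},
    {"x": 0,"y": -1.5,"z": 3.5,"turn": -4.2,"jaw": 1.0},
    {"x": 2.5,"y": -2.5,"z": 1.0,"turn": -4.3,"jaw": 1.0},
    {"x": 3.5,"y": -2.0,"z": 0,"turn": 0,"jaw": 1.0},
    {"x": 3.5,"y": -2.0,"z": 0,"turn": 0,"jaw": 1.0},
    {"x": 3.7,"y": -1.4,"z": 0,"turn": 0,"jaw": 1.0},
    {"x": 4.0,"y": -1.0,"z": 0,"turn": 0,"jaw": 1.0},
    {"x": 0,"y": 0,"z": 0,"turn": 0,"jaw": 1.0}
  ]
}}

```text
t: 10.53
tool_pos: [0.6317, -0.134, 0.1423]
tool_rot: [-1.563, 0.179, -0.178]
contact_force: [-2.1, 0.2, -0.4]
opening: 0.0101
```

```bash
python3 look.py l10; python3 plugs.py
```

```text
10.6333 [ 0.6276 -0.1321  0.1435] tray mm 62.4 -111.4 [-0.3 -0.5 -0.1] 0.01008389966926659
side plug_a 0.96 [122. 373.] tray 73.0 336.0
side plug_a 0.82 [387. 300.] tray -164.0 110.0
side plug_a 0.79 [398. 267.] tray -161.0 30.0
side plug_a 0.57 [342. 381.] tray -154.0 263.0
side plug_a 0.52 [315. 208.] tray 27.0 -110.0
side nipple 0.61 [280. 249.] tray 24.0 45.0
top plug_a 0.8 [225. 287.] tray -137.0 192.0
top plug_a 0.76 [381. 214.] tray 25.0 -106.0
top plug_a 0.69 [190. 160.] tray 110.0 278.0
top plug_a 0.49 [290. 299.] tray -151.0 63.0
top plug_a 0.49 [332. 302.] tray -152.0 -19.0
top nipple 0.71 [304. 208.] tray 28.0 47.0
```

View pics/l10.png

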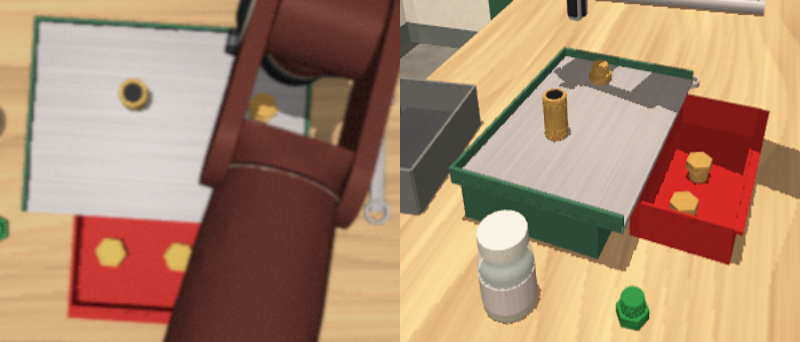

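Two plugs are in the bin, P3 is still in place and the tool is behind it. I'll descend.

{"fn": "play_rows", "kwargs": {
  "moves": [
    {"x": 0.2,"y": 0,"z": -2.5,"turn": 0,"jaw": 1.0},
    {"x": 0,"y": 0,"z": -2.5,"turn": 0,"jaw": 1.0},
    {"x": 0,"y": 0,"z": -2.0,"turn": 0,"jaw": 1.0},
    {"x": 0,"y": 0,"z": -0.8,"turn": 0,"jaw": 1.0},
    {"x": 0,"y": 0,"z": 0,"turn": 0,"jaw": 1.0},
    {"x": 0,"y": 0,"z": 0,"turn": 0,"jaw": 1.0}
  ]
}}

```text
t: 11.43
tool_pos: [0.629, -0.1317, 0.0682]
tool_rot: [-1.564, 0.177, -0.178]
contact_force: [0.4, -0.0, 1.3]
opening: 0.0101
```

```bash
python3 look.py l11
```

```text
11.5333 [ 0.6303 -0.1322  0.0697] tray mm 65.1 -111.3 [ 0.1 -0.3  0.8] 0.009967763045491655
```

View pics/l11.png

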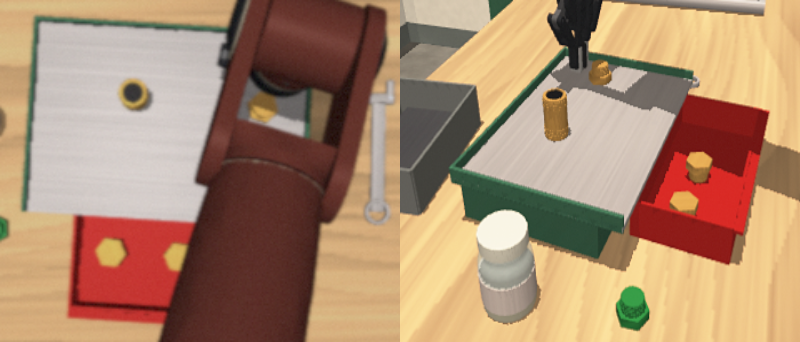

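{"fn": "play_rows", "kwargs": {
  "moves": [
    {"x": -0.5,"y": 0.12,"z": -0.3,"turn": 0,"jaw": 1.0},
    {"x": -0.8,"y": 0.19,"z": -0.1,"turn": 0,"jaw": 1.0},
    {"x": -0.9,"y": 0.2,"z": 0,"turn": 0,"jaw": 1.0},
    {"x": -0.9,"y": 0.2,"z": 0,"turn": 0,"jaw": 1.0},
    {"x": -0.9,"y": 0.2,"z": 0,"turn": 0,"jaw": 1.0},
    {"x": -0.9,"y": 0.2,"z": 0,"turn": 0,"jaw": 1.0},
    {"x": -0.9,"y": 0.2,"z": 0,"turn": 0,"jaw": 1.0},
    {"x": -0.9,"y": 0.2,"z": 0,"turn": 0,"jaw": 1.0}
  ]
}}

```text
t: 12.2
tool_pos: [0.5612, -0.1165, 0.0636]
tool_rot: [-1.564, 0.177, -0.178]
contact_force: [0.8, -0.6, 0.8]
opening: 0.0101
```

```bash
python3 look.py l12; python3 plugs.py
```

```text
12.3 [ 0.5601 -0.1161  0.0628] tray mm -6.1 -100.9 [ 0.4  0.1 -0.5] 0.010092172461623772
side plug_a 0.73 [122. 376.] tray 71.0 339.0
side plug_a 0.69 [400. 268.] tray -164.0 31.0
side plug_a 0.61 [341. 381.] tray -153.0 263.0
side plug_a 0.57 [344. 215.] tray -33.0 -100.0
side plug_a 0.53 [389. 295.] tray -164.0 100.0
side nipple 0.75 [346. 219.] tray -41.0 -89.0
side nipple 0.74 [281. 247.] tray 26.0 37.0
top plug_a 0.68 [189. 162.] tray 107.0 280.0
top plug_a 0.67 [290. 302.] tray -157.0 61.0
top plug_a 0.63 [371. 242.] tray -32.0 -89.0
top plug_a 0.62 [332. 304.] tray -157.0 -19.0
top plug_a 0.54 [221. 286.] tray -134.0 200.0
top nipple 0.72 [306. 208.] tray 29.0 42.0
```

View pics/l12.png

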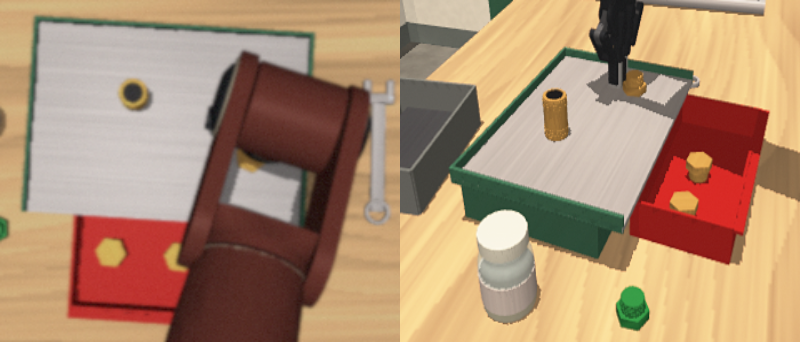

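{"fn": "play_rows", "kwargs": {
  "moves": [
    {"x": -0.9,"y": 0.2,"z": 0.2,"turn": 0,"jaw": 1.0},
    {"x": -0.9,"y": 0.2,"z": 0,"turn": 0,"jaw": 1.0},
    {"x": -0.9,"y": 0.2,"z": 0,"turn": 0,"jaw": 1.0},
    {"x": -0.9,"y": 0.2,"z": 0,"turn": 0,"jaw": 1.0},
    {"x": -0.9,"y": 0.2,"z": 0,"turn": 0,"jaw": 1.0},
    {"x": -0.9,"y": 0.2,"z": 0,"turn": 0,"jaw": 1.0},
    {"x": -0.9,"y": 0.2,"z": 0,"turn": 0,"jaw": 1.0}
  ]
}}

```text
t: 13.18
tool_pos: [0.4981, -0.1025, 0.0655]
tool_rot: [-1.564, 0.177, -0.178]
contact_force: [1.1, -0.1, 2.4]
opening: 0.01
```

```bash
python3 look.py l13; python3 plugs.py
```

```text
13.2833 [ 0.4972 -0.1021  0.0649] tray mm -70.0 -92.1 [-0.2  0.2 -1. ] 0.009783090995400562
side plug_a 0.94 [341. 381.] tray -153.0 263.0
side plug_a 0.91 [390. 298.] tray -168.0 104.0
side plug_a 0.85 [380. 222.] tray -99.0 -98.0
side plug_a 0.63 [124. 374.] tray 71.0 336.0
side plug_a 0.6 [402. 266.] tray -166.0 24.0
side nipple 0.63 [279. 248.] tray 26.0 43.0
top plug_a 0.71 [331. 303.] tray -155.0 -17.0
top plug_a 0.69 [293. 302.] tray -157.0 57.0
top plug_a 0.58 [191. 161.] tray 108.0 275.0
top plug_a 0.49 [221. 287.] tray -137.0 199.0
top nipple 0.72 [306. 208.] tray 29.0 42.0
```

View pics/l13.png

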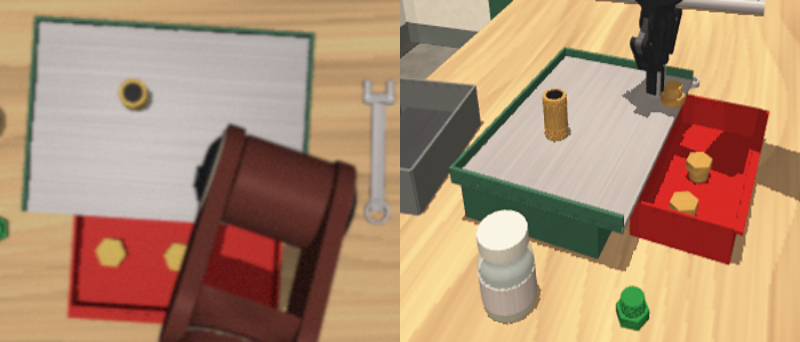

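P3 is at the edge, around tray y -93 to -98, well inside the bin's -138. I'll push it over.

{"fn": "play_rows", "kwargs": {
  "moves": [
    {"x": -0.9,"y": 0.2,"z": 0,"turn": 0,"jaw": 1.0},
    {"x": -0.9,"y": 0.2,"z": 0,"turn": 0,"jaw": 1.0},
    {"x": -0.9,"y": 0.2,"z": 0,"turn": 0,"jaw": 1.0},
    {"x": -0.9,"y": 0.2,"z": 0,"turn": 0,"jaw": 1.0},
    {"x": -0.9,"y": 0.2,"z": 0,"turn": 0,"jaw": 1.0},
    {"x": -0.6,"y": 0.1,"z": 0,"turn": 0,"jaw": 1.0},
    {"x": 0,"y": 0,"z": 0,"turn": 0,"jaw": 1.0},
    {"x": 0,"y": 0,"z": 0,"turn": 0,"jaw": 1.0}
  ]
}}

```text
t: 14.25
tool_pos: [0.4477, -0.0917, 0.0655]
tool_rot: [-1.564, 0.177, -0.178]
contact_force: [0.1, 0.7, 0.4]
opening: 0.0097
```

```bash
python3 look.py l14; python3 plugs.py
```

```text
14.35 [ 0.4484 -0.0918  0.0656] tray mm -119.5 -85.8 [-0.2 -0.1  0.2] 0.010103063034083393
side plug_a 0.89 [123. 372.] tray 74.0 335.0
side plug_a 0.79 [340. 378.] tray -151.0 259.0
side plug_a 0.65 [387. 297.] tray -164.0 103.0
side plug_a 0.54 [410. 248.] tray -166.0 -28.0
side nipple 0.64 [280. 244.] tray 31.0 32.0
top plug_a 0.54 [293. 301.] tray -154.0 57.0
top plug_a 0.53 [331. 302.] tray -152.0 -17.0
top plug_a 0.51 [188. 159.] tray 111.0 282.0
top plug_a 0.49 [222. 289.] tray -140.0 198.0
```

View pics/l14.png

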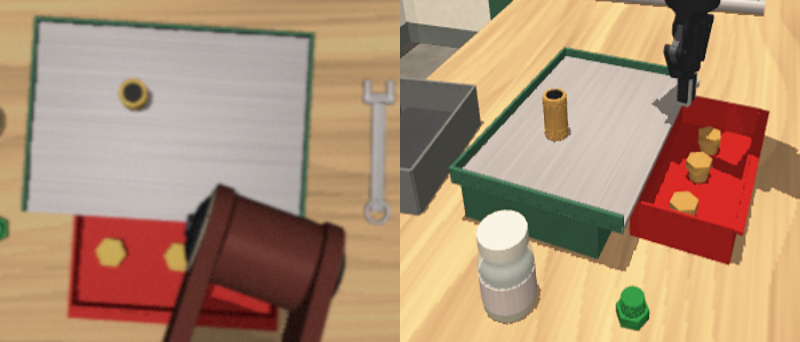

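All three are in the bin. I'll rise clear and swing aside.

{"fn": "play_rows", "kwargs": {
  "moves": [
    {"x": 0,"y": 0,"z": 3.0,"turn": 0,"jaw": 1.0},
    {"x": 0,"y": 0,"z": 4.0,"turn": 0,"jaw": 1.0},
    {"x": 0,"y": 0,"z": 4.0,"turn": 0,"jaw": 1.0},
    {"x": 0,"y": 0,"z": 4.0,"turn": 0,"jaw": 1.0},
    {"x": 0,"y": -3.0,"z": 2.0,"turn": 0,"jaw": 1.0},
    {"x": 0,"y": -4.0,"z": 0,"turn": 0,"jaw": 1.0},
    {"x": 0,"y": -4.0,"z": 0,"turn": 0,"jaw": 1.0},
    {"x": 0,"y": -4.0,"z": 0,"turn": 0,"jaw": 1.0}
  ]
}}

```text
t: 15.32
tool_pos: [0.4483, -0.2434, 0.2365]
tool_rot: [-1.565, 0.175, -0.178]
contact_force: [0.6, 0.3, 0.0]
opening: 0.0099
```

{"fn": "play_rows", "kwargs": {
  "moves": [
    {"x": 0,"y": -4.0,"z": 0,"turn": 0,"jaw": 1.0},
    {"x": 0,"y": -4.0,"z": 0,"turn": 0,"jaw": 1.0},
    {"x": 0,"y": -4.0,"z": 0,"turn": 0,"jaw": 1.0},
    {"x": 0,"y": -2.0,"z": 0,"turn": 0,"jaw": 1.0},
    {"x": 0,"y": 0,"z": 0,"turn": 0,"jaw": 1.0},
    {"x": 0,"y": 0,"z": 0,"turn": 0,"jaw": 1.0},
    {"x": 0,"y": 0,"z": 0,"turn": 0,"jaw": 1.0},
    {"x": 0,"y": 0,"z": 0,"turn": 0,"jaw": 1.0}
  ]
}}

```text
t: 15.98
tool_pos: [0.4483, -0.3805, 0.2353]
tool_rot: [-1.563, 0.177, -0.176]
contact_force: [-0.0, 0.6, -0.1]
opening: 0.0097
```

```bash
python3 look.py l15; python3 plugs.py; python3 -c "
from h import *
d=eyes.get_image('top')
for q in ['jar','wrench']:
  r=pinpoint('top',q)[0];print(q,r['point'],at(d,r['point'],0))
print(ctrl.get_obs()['dq'].round(3))"
```

```text
16.0833 [ 0.4484 -0.3805  0.2355] tray mm -96.1 -373.5 [-0.2  0.1  0.5] 0.010023633005981617
side plug_a 0.82 [412. 248.] tray -170.0 -30.0
side plug_a 0.78 [342. 382.] tray -154.0 263.0
side plug_a 0.61 [389. 296.] tray -165.0 102.0
side plug_a 0.57 [399. 269.] tray -163.0 34.0
side nipple 0.82 [279. 247.] tray 27.0 40.0
top plug_a 0.64 [332. 303.] tray -154.0 -20.0
top plug_a 0.51 [290. 303.] tray -160.0 63.0
top plug_a 0.51 [361. 306.] tray -156.0 -77.0
top plug_a 0.46 [220. 285.] tray -133.0 201.0
top plug_a 0.46 [190. 162.] tray 106.0 278.0
top nipple 0.72 [305. 209.] tray 27.0 44.0
jar [210.4, 221.2] [0.58825191 0.2255278  0.        ]
wrench [452.3, 240.7] [ 0.53667702 -0.27597987  0.        ]
[ 0.     0.002 -0.001  0.001 -0.    -0.001]
```

View pics/l15.png

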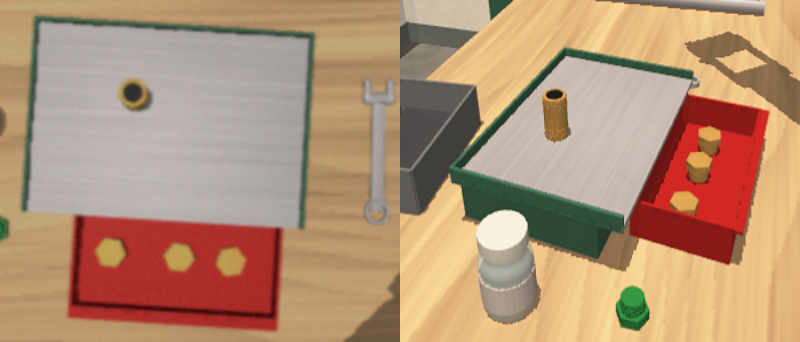

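The top view shows three hex heads in the bin. The nipple is still standing where it was, and the jar and wrench haven't moved. I'll hand the job in.

```bash
python3 -c "
from station import finish_job
print(finish_job())"
```

```text
the job is handed in; nothing more can be done
None
```

All three brass plugs are in the red bin. I swept each one across the deck with nearly closed fingertips; the two end plugs were angled inward so they wouldn't miss the bin.

**Last checks, at about 16 s:**
- **Plugs:** the top and side views both show all three lying in the bin.
- **Nipple:** it is still standing at about tray (27, 43) mm, against (27, 42) mm at the start.
- **Jar and wrench:** they are where they started, within about 4 mm, which is the spread of the image measurements.
- **Green look-alikes:** they show no movement beyond the spread of the measurements.
- **Arm:** it was at rest about 235 mm up and off to the side, touching nothing. Contact force never read above about 3 N.

No final check failed or disagreed. During the job, the first three move calls were refused because rows had missing fields; nothing moved. The networks also gave some stray detections, such as calling a plug a nipple, which I ruled out from the pictures.

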